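# Isolate the packing conveyor and make its hasp ready for the padlock

### The job

The packing conveyor has to be locked out: first swing the lever of the grey isolator box round from on to off, a quarter turn clockwise seen from above, so that it points straight at the sliding hasp. Then slide the hasp towards the lever until its hole lies under the hole in the lever's end, lined up well enough that a padlock shackle could drop straight through both. Both parts can be moved too far, so stop where the holes line up, let go, and leave the padlock and the vases where they are.

Things in the scene. Friction and masses are not known exactly. Their poses are not given: they have to be found in the camera images.
- isolator: Grey painted steel isolator box lying on the bench, cover upwards, 216 (x) x 356 (y) x 90 mm high; fixed, but it stands in another place and yaw each time. Origin: centre of its underside; z up; y along its length, from the lever pivot towards the hasp; a steel conduit stub leaves its +y end. The lever pivot is at x=+45, y=-90 mm and the hasp slides along the line x=+45 mm, all above the cover at z=90 mm
- handle (a joint): Angle of the lever about its upright pivot, rad: 0 = on (lever points along the box's -x), grows clockwise seen from above, 1.571 = off (lever points along the box's +y, at the hasp). Turns freely from -0.05 to 1.85, so past off, with no click or stop at off; friction about 0.4 N m holds it wherever it is left
- hasp (a joint): Travel of the hasp, m: 0 = fully drawn back, grows as it slides towards the lever (along the box's -y), range 0 to 0.068; its hole is under the hole of the lever in the off position at 0.050, with no stop there. Friction about 4 N holds it where it is left
- handle_pivot (a point): Point on the lever's pivot axis, 34 mm above the box's cover (124 mm above the bench), level with handle_grip
- handle_grip (a point): Centre of the lever's black grip bar, 68 mm from the pivot axis. The bar is 20 mm wide, 28 mm high (18 to 46 mm above the cover, free underneath) and runs from the 26 mm radius hub (up to 48 mm above the cover) to 100 mm from the axis
- handle_hole (a point): Centre of the 18 mm upright through hole in the flat steel tongue (44 x 44 x 5 mm, 36 to 41 mm above the cover) at the lever's end, 120 mm from the pivot axis
- hasp_grip (a point): Point to grip on the hasp's upright steel fin, on its mid-plane, 64 mm above the cover. The fin is 12 mm thick across the slide direction, 46 mm long along it, and rises from 31 to 78 mm above the cover; 68 mm from the hasp's hole, on the side away from the lever. The plate runs between two fixed steel rails, 64 mm wide over both and 36 mm high above the cover
- hasp_hole (a point): Centre of the 18 mm upright through hole near the lever-side end of the flat steel hasp plate (40 mm wide, 5 mm thick, 26 to 31 mm above the cover), which passes under the lever's tongue. The padlock shackle is 10 mm thick
- padlock: Brass padlock, body 55 x 50 x 24 mm with a steel shackle, lying loose on the cover beside the hasp; to be left there. Origin: centre of its body's underside
- vase_a: Blue glazed hourglass vase, 92 mm wide, 88 mm high, standing loose on the bench to the right (-y) of the box, seen from the robot; to be left there. Origin: centre of its foot
- vase_b: Pale yellow glazed vase of the same shape and size, standing loose on the bench to the right (-y), farther from the robot; to be left there. Origin: centre of its foot

How it is judged:
By the outcome, as a careful person would: the job done as asked, in the order asked, and still so for the second after the job is handed in, with the robot touching nothing.
It also fails if it takes over 45 s, if anything falls off the work surface, if the arm or the gripper's body presses on something with over 40 N, if the wrist force passes 120 N, or if a joint passes its speed limit or range.

### The arm

A 6-joint arm with a two-finger parallel gripper is mounted at the origin on the work surface. World frame = base frame: x ahead of the robot, y to its left, z up, the work surface at z = 0. Lengths are in m, angles in rad, forces in N, time in s.
With the tool pointing down it reaches from about 0.25 to 0.725 m from the base axis. Payload 9.7 kg.
Tool frame: the origin (TCP) lies midway between the tips of the shut fingers; the grasp point (between the pads) lies robot.grasp_offset behind it (robot.grasp_offset is the distance from the TCP to the grasp point, in m); z points along the fingers, y is the direction in which the jaws open and shut (so a half turn about z gives the same grasp; the last joint's range is limited). The gripper opens to 85 mm and grips with 20 to 120 N. Pads are 22 mm wide; open, the fingers measure 114 mm over their backs; the gripper's body (76 mm by 85 mm) begins 54 mm behind the grasp point. The pads swing forward as they close: fully open they stand 13 mm farther back than shut.
Start: joints at [1.248, 0.087, 0.176, 1.66, 0, 1.571], TCP at [0.174, 0.522, 0.231] pointing down, gripper open.
Joint ranges: [-3.13, 3.13], [-0.85, 1.81], [-1.15, 1.24], [-2.2, 2.28], [-1.44, 1.52], [-3.14, 3.14]. Speed limits (rad/s): [2.22, 2.22, 2.57, 3.14, 3.14, 3.14].

### API

Orientations are given as [roll, pitch, yaw] about the fixed x, y, z axes, in that order (R = Rz(yaw) Ry(pitch) Rx(roll)).
In Python, from station import robot gives the robot as it stands.
- The arm moves only by the tool drive_tool, never from a script. Its argument "commands" is one flat list of numbers, 7 for each row, row after row: the shift along the world's x, y, z scaled (see below), then the turn, a rotation vector about the world's x, y, z scaled (see below), then the gripper's target within -1 to 1 (fully open at 1, half-way at 0, shut at -1). A call has exactly 8 rows; each row is the pose to reach, as a shift and turn from the pose measured when the call began; what a row does not reach only later rows make up. The controller multiplies each number of a shift by 0.2 m and each number of a turn by pi/2 rad. A row lasts 1/8 s, in which the tool goes at most 62.5 mm and 10.7 degrees, less where a joint would pass 70% of its speed; a pose out of reach is approached as far as the arm can. A call with a number of a shift or a turn outside -1 to 1 is refused whole. A call with a gripper value outside its range is refused whole. The fingers move at their own pace and stop on an object; "force" is the grip in N (left out, the last holds). Time passes only in rows, so rows that repeat a pose let the fingers close, or fill a call up. It gives the time, the measured TCP pose, the force and the opening at its end, in the units of the state.
- robot.read_state(): the state, without advancing time (a new reading comes with each control period).
- robot.snapshot(name): name is "scene" or "side" or "wrist"; returns a dict with "pixels" (420x560x3 uint8, blue, green, red), "fx", "fy", "cx", "cy" (pixels), "world_from_camera" (4x4, takes a point from camera to world coordinates). Camera axes: x right, y up, looking along -z (the intrinsics and any distortion apply to the point x, -y, -z); pixel columns grow to the right and rows downward; lengths in m; the calibration is good to about 2 mm. A picture is of the moment at which its call begins. There is no depth.
- robot.finish_job(): hands the job in, once; it reports no verdict.
The state is a dict: "time_s": time; "qpos": joint angles; "qd": joint speeds; "joint_efforts": joint torques, N m; "ee_pos": TCP position; "eef_rot": TCP orientation; "contact_force": force on the tool from outside, world axes, zero at the start; "wrist_torque": the same for the moment, N m; "finger_gap": opening from 0.0 (shut) to 1.0 (fully open).
Only numpy, scipy, OpenCV 4.12 (cv2) and the standard library are available. Lean on these libraries where they do the work, as an engineer would, in place of code of your own. Each camera call takes 0.05 s, during which the arm holds its last target. There are 200 camera calls.

## Working session

There is one attempt and no reset: what is moved stays moved. The work goes in short steps, Python scripts to look and compute and a tool call to move; the robot and the scene stay as the last step left them, time stands still between calls to the robot, and variables do not carry over. Pictures are saved under pics/ and viewed, about 8 in all and at most 12, crops included, and the job is handed in when it is done.

Besides the shell and the picture viewer there is one more tool, called after "Request:" by a JSON object that holds its "name" and its "arguments". drive_tool: Moves the arm, as the interface text tells. Its arguments: {"type":"object","properties":{"commands":{"type":"array","items":{"type":"number","minimum":-1,"maximum":1}},"force":{"type":"number"}},"required":["commands"]}

```bash
mkdir -p pics; ls; cat > h.py <<'E'
import numpy as np, cv2, json
from station import robot
def snap(n,f):
    s=robot.snapshot(n); cv2.imwrite(f'pics/{f}.png',np.array(s['pixels']))
    np.savez(f'pics/{f}.npz',**{k:np.array(v) for k,v in s.items()}); return s
def ray(s,u,v):
    T=np.array(s['world_from_camera']); d=np.array([(u-s['cx'])/s['fx'],-(v-s['cy'])/s['fy'],-1.])
    return T[:3,3],T[:3,:3]@d
def plane(s,u,v,z):
    o,d=ray(s,u,v); return o+d*(z-o[2])/d[2]
def proj(s,p):
    T=np.linalg.inv(np.array(s['world_from_camera'])); c=T[:3,:3]@np.array(p)+T[:3,3]
    return s['cx']+s['fx']*c[0]/-c[2], s['cy']-s['fy']*c[1]/-c[2]
E
python3 - <<'E'
from h import *
ims=[]
for n in ['scene','side','wrist']:
    s=snap(n,n+'0'); print(n,[k for k in s],s['fx'],s['cx'],s['cy'],np.array(s['world_from_camera']).round(3).tolist())
print(robot.read_state(), robot.grasp_offset)
E
```

```text
pics
scene ['pixels', 'fx', 'fy', 'cx', 'cy', 'world_from_camera'] 411.0592862847079 284.5071067919982 209.90588185906287 [[0.85, -0.411, 0.33, 0.813], [0.526, 0.64, -0.559, -0.56], [0.019, 0.649, 0.761, 0.731], [0.0, 0.0, 0.0, 1.0]]
side ['pixels', 'fx', 'fy', 'cx', 'cy', 'world_from_camera'] 391.78794869164017 278.84864358846073 212.21893995440755 [[0.999, 0.035, -0.041, 0.484], [-0.054, 0.725, -0.687, -0.693], [0.006, 0.688, 0.726, 0.772], [0.0, 0.0, 0.0, 1.0]]
wrist ['pixels', 'fx', 'fy', 'cx', 'cy', 'world_from_camera'] 356.86068512812574 277.4212952067856 204.35183780540174 [[0.317, -0.9, -0.299, 0.098], [0.948, 0.3, 0.102, 0.548], [-0.002, -0.316, 0.949, 0.374], [0.0, 0.0, 0.0, 1.0]]
{'time_s': 0.15, 'qpos': array([1.24801970e+00, 8.73629663e-02, 1.75324228e-01, 1.65982142e+00,
       5.93620166e-05, 1.57081712e+00]), 'qd': array([ 1.24234409e-03, -1.91558481e-05,  2.82047583e-03,  5.51344527e-04,
        2.27253281e-03,  1.61137864e-03]), 'joint_efforts': array([-5.28875935e-04, -5.20760608e+01,  4.65044153e+01,  1.37812545e-02,
       -4.85505353e-06, -1.40058495e-05]), 'ee_pos': array([0.17438766, 0.52143247, 0.23073401]), 'eef_rot': array([-3.14052882e+00, -5.93398650e-05,  2.81879517e+00]), 'contact_force': array([-1.86161352,  0.50256917, -0.3909965 ]), 'wrist_torque': array([ 0.01772939, -0.00364393, -0.00426821]), 'finger_gap': 0.9968021572492839} 0.0187
```

View pics/scene0.png

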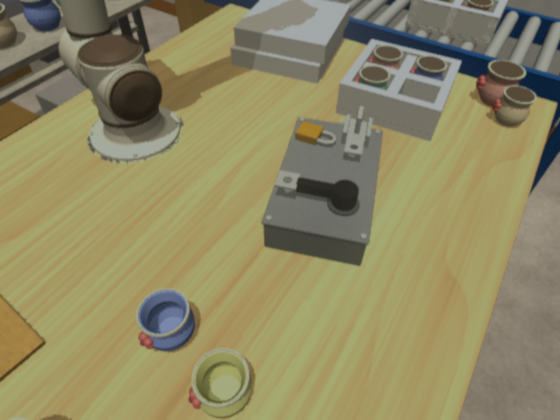

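View pics/side0.png

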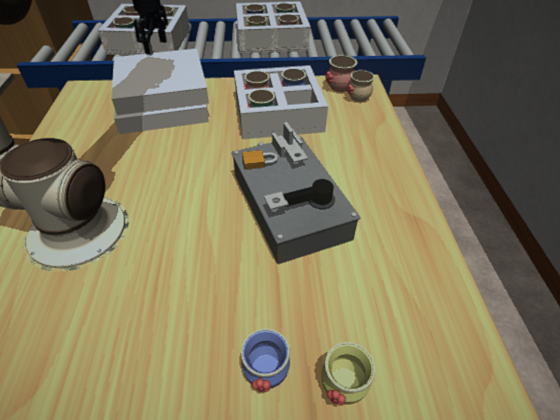

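The scene view shows the box with its hub at about (345,190), the tongue at (288,180) and the hasp at (357,135). In the side view the hub is at (322,188), the tongue at (275,201) and the hasp at (290,145). The vases are well clear of it. I'll enlarge both views.

```bash
python3 - <<'E'
from h import *
a=cv2.imread('pics/scene0.png')[95:265,250:400]; b=cv2.imread('pics/side0.png')[110:265,220:370]
a=cv2.resize(a,None,fx=2.66,fy=3.5,interpolation=cv2.INTER_CUBIC) if 0 else cv2.resize(a,(399,452),interpolation=cv2.INTER_CUBIC)
b=cv2.resize(b,(399,412),interpolation=cv2.INTER_CUBIC); b=cv2.copyMakeBorder(b,0,40,0,0,cv2.BORDER_CONSTANT)
cv2.imwrite('pics/crop0.png',np.hstack([a,b]))
E
```

```text
(no output)
```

View pics/crop0.png

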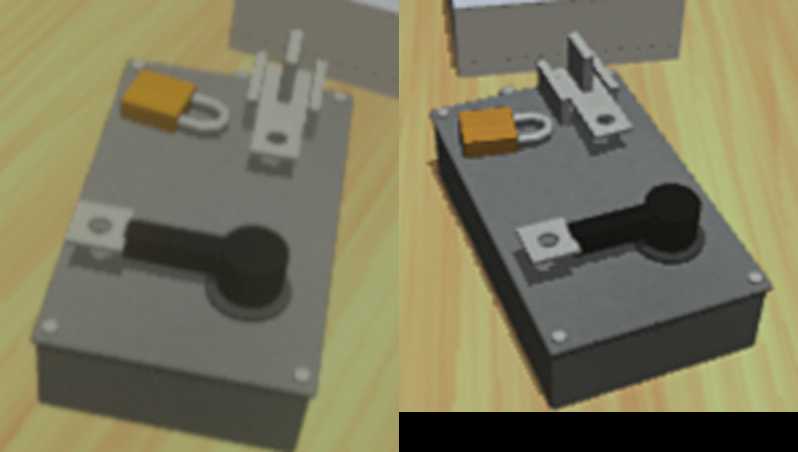

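The crop shows the lever on, pointing along the box's -x, and the hasp drawn back. I'll fit the box pose from the points read off it.

```bash
cat > fit.py <<'E'
from h import *
from scipy.optimize import least_squares
S={n:dict(np.load(f'pics/{n}0.npz')) for n in ['scene','side']}
obs=[('scene',100,226,-75,-90,131),('scene',251,249,45,-90,138),('scene',277,138,45,80,121),('scene',36,338,-108,-178,90),('scene',312,393,108,-178,90),('scene',128,62,-108,178,90),('scene',352,97,108,178,90),
('side',548,240,-75,-90,131),('side',672,199,45,-90,138),('side',606,120,45,80,121),('side',551,350,-108,-178,90),('side',770,288,108,-178,90),('side',433,112,-108,178,90)]
W=[];L=[]
for n,u,v,x,y,z in obs:
    u,v=(250+u/2.66,95+v/2.659) if n=='scene' else (220+(u-399)/2.66,110+v/2.658)
    W.append(plane(S[n],u,v,z/1e3)[:2]);L.append((x/1e3,y/1e3))
W=np.array(W);L=np.array(L)
f=lambda p:(L@np.array([[np.cos(p[2]),np.sin(p[2])],[-np.sin(p[2]),np.cos(p[2])]])+p[:2]-W).ravel()
r=least_squares(f,[.5,.2,0],loss='soft_l1',f_scale=.003)
p=r.x; print('pose',p.round(4)); print((f(p).reshape(-1,2)*1e3).round(1).tolist())
def loc(x,y): c,s=np.cos(p[2]),np.sin(p[2]); return (p[0]+(c*x-s*y)/1e3,p[1]+(s*x+c*y)/1e3)
for n,q in dict(pivot=(45,-90),grip_on=(-23,-90),grip_off=(45,-22),hasp_hole=(45,80),hasp_grip=(45,148)).items(): print(n,np.round(loc(*q),4))
E
python3 fit.py
```

```text
pose [0.56   0.0595 0.3132]
[[0.4, -2.5], [3.5, -0.2], [-4.4, 17.1], [-4.7, -4.9], [4.2, -3.5], [-1.3, 6.0], [3.4, 4.2], [0.9, -1.6], [1.5, -4.5], [-4.1, 19.6], [-1.5, -5.2], [5.6, -0.1], [-3.3, 4.5]]
pivot [ 0.6306 -0.0122]
grip_on [ 0.5659 -0.0332]
grip_off [0.6096 0.0525]
hasp_hole [0.5782 0.1495]
hasp_grip [0.5573 0.2142]
```

Request:
{"name": "drive_tool", "arguments": {"commands": [0, 0, 0.25, 0, 0, 0, 1, 0.1, -0.1, 0.4, 0, 0, 0.05, 1, 0.2, -0.3, 0.5, 0, 0, 0.1, 1, 0.35, -0.5, 0.5, 0, 0, 0.15, 1, 0.5, -0.7, 0.5, 0, 0, 0.2, 1, 0.65, -0.9, 0.5, 0, 0, 0.25, 1, 0.75, -1, 0.5, 0, 0, 0.25, 1, 0.8, -1, 0.5, 0, 0, 0.25, 1], "force": 40}}

```text
time_s: 1.15
ee_pos: [0.3352, 0.3204, 0.331]
eef_rot: [-3.141, 0.0, -3.074]
contact_force: [-0.1, 1.1, 1.1]
finger_gap: 0.997
```

Request:
{"name": "drive_tool", "arguments": {"commands": [0.15, -0.2, 0, 0, 0, 0.03, 1, 0.3, -0.4, 0, 0, 0, 0.06, 1, 0.45, -0.6, 0, 0, 0, 0.09, 1, 0.6, -0.8, 0, 0, 0, 0.12, 1, 0.75, -0.95, 0, 0, 0, 0.157, 1, 0.85, -1, 0, 0, 0, 0.157, 1, 0.9, -1, 0, 0, 0, 0.157, 1, 0.9, -1, 0, 0, 0, 0.157, 1]}}

```text
time_s: 2.15
ee_pos: [0.5155, 0.1213, 0.3303]
eef_rot: [-3.141, -0.001, -2.827]
contact_force: [-0.5, -0.8, 0.1]
finger_gap: 1.001
```

Request:
{"name": "drive_tool", "arguments": {"commands": [0.1, -0.2, 0, 0, 0, 0, 1, 0.2, -0.4, 0, 0, 0, 0, 1, 0.25, -0.6, 0, 0, 0, 0, 1, 0.25, -0.7, 0, 0, 0, 0, 1, 0.25, -0.75, -0.1, 0, 0, 0, 1, 0.25, -0.75, -0.2, 0, 0, 0, 1, 0.25, -0.75, -0.2, 0, 0, 0, 1, 0.25, -0.75, -0.2, 0, 0, 0, 1]}}

```text
time_s: 3.15
ee_pos: [0.5653, -0.0279, 0.2915]
eef_rot: [-3.141, 0.0, -2.826]
contact_force: [0.3, -0.7, -0.6]
finger_gap: 0.999
```

```bash
python3 - <<'E'
from h import *
s=snap('wrist','w1'); st=robot.read_state(); print(st['ee_pos'],st['eef_rot'],st['qpos'])
for n,q in dict(pivot=(.6285,-.0105,.138),hole=(.516,-.047,.131),hasp=(.583,.131,.121)).items(): print(n,np.round(proj(s,q)))
E
```

```text
[ 0.56547491 -0.02799866  0.29161741] [-3.14073614e+00  6.29786550e-04 -2.82606465e+00] [-4.91834157e-02  1.59412827e-01  3.74794070e-01  1.78528371e+00
 -5.75546951e-04 -3.64711407e-01]
pivot [273. 254.]
hole [273. 121.]
hasp [428. 247.]
```

View pics/w1.png

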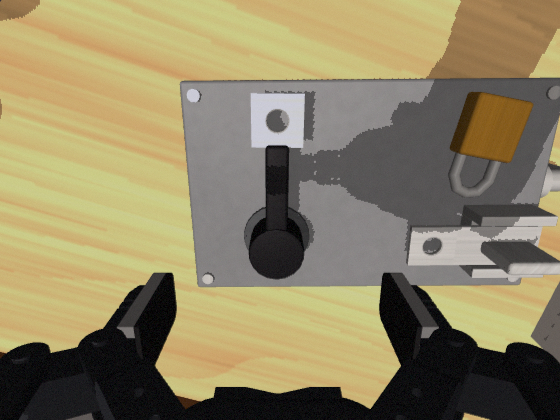

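The wrist view shows the hub top at about (276,252), the lever hole at (278,121), the hasp hole at (432,246) and the padlock clear of both. I'll refine these.

```bash
python3 - <<'E'
from h import *
s=dict(np.load('pics/w1.npz')); g=cv2.cvtColor(s['pixels'],cv2.COLOR_BGR2GRAY)
def dark(u,v,r,t):
    w=g[v-r:v+r+1,u-r:u+r+1]; n,l,st,c=cv2.connectedComponentsWithStats((w<t).astype(np.uint8)); i=1+np.argmax(st[1:,4]); return c[i]+[u-r,v-r],st[i]
for u,v in((278,121),(432,246)): print(g[v,u-20:u+21:2]); 
h,a=dark(278,121,17,175); k,b=dark(432,246,14,175); print(h,a,k,b)
H=plane(s,*h,.131);K=plane(s,*k,.121);P=plane(s,276,252,.138)
print('H',H,'K',K,'P',P,'PH',np.linalg.norm((P-H)[:2]),'lever ang',np.arctan2(*(P-H)[1::-1]))
d=(K-P)[:2]; print('PK',np.linalg.norm(d),'ang',np.arctan2(d[1],d[0])-np.pi/2)
for p in((193,96),(208,279),(555,92),(513,278)): print(plane(s,*p,.092))
E
```

```text
[203 203 204 200 115  85  86  86  87  87  88  84  91 145 147 156 204 202
 203 202 204]
[195 195 196 193 195 161  87  86  82  84  83  83  81  81  75 166 193 192
 193 192 190]
[276.88157895 120.56359649] [  4   5  24  24 456] [432.07667732 245.91373802] [  4   5  21  19 313]
H [ 0.51453908 -0.04441908  0.131     ] K [0.58108987 0.13436683 0.121     ] P [ 0.62607987 -0.00885087  0.138     ] PH 0.11707453089297871 lever ang 0.3086873716037608
PK 0.1501179813299076 ang 0.3043757226392765
[ 0.52090822 -0.12353408  0.092     ]
[ 0.7012732  -0.06237465  0.092     ]
[0.41459921 0.19041894 0.092     ]
[0.59702385 0.25178659 0.092     ]
```

Request:
{"name": "drive_tool", "arguments": {"commands": [0, 0, -0.25, 0, 0, 0, 1, 0, 0, -0.5, 0, 0, 0, 1, 0, 0, -0.7, 0, 0, 0, 1, 0, 0, -0.85, 0, 0, 0, 1, 0, 0, -0.92, 0, 0, 0, 1, 0, 0, -0.92, 0, 0, 0, 0, 0, 0, -0.92, 0, 0, 0, -1, 0, 0, -0.92, 0, 0, 0, -1], "force": 40}}

```text
time_s: 4.2
ee_pos: [0.5662, -0.028, 0.109]
eef_rot: [-3.14, 0.003, -2.826]
contact_force: [-0.0, 0.4, -0.1]
finger_gap: 0.379
```

Request:
{"name": "drive_tool", "arguments": {"commands": [0, 0, 0, 0, 0, 0, -1, 0, 0, 0, 0, 0, 0, -1, 0, 0, 0, 0, 0, 0, -1, 0, 0, 0, 0, 0, 0, -1, 0, 0, 0, 0, 0, 0, -1, 0, 0, 0, 0, 0, 0, -1, 0, 0, 0, 0, 0, 0, -1, 0, 0, 0, 0, 0, 0, -1]}}

```text
time_s: 5.2
ee_pos: [0.5663, -0.0283, 0.1094]
eef_rot: [-3.139, 0.003, -2.826]
contact_force: [0.4, -5.3, 5.3]
finger_gap: 0.226
```

Request:
{"name": "drive_tool", "arguments": {"commands": [-0.0085, 0.031, 0, 0, 0, -0.0625, -1, -0.0135, 0.063, 0, 0, 0, -0.125, -1, -0.016, 0.0955, 0, 0, 0, -0.1875, -1, -0.015, 0.1275, 0, 0, 0, -0.25, -1, -0.011, 0.16, 0, 0, 0, -0.3125, -1, -0.0035, 0.191, 0, 0, 0, -0.375, -1, 0.007, 0.222, 0, 0, 0, -0.4375, -1, 0.02, 0.2515, 0, 0, 0, -0.5, -1]}}

```text
time_s: 6.2
ee_pos: [0.5706, 0.0215, 0.1094]
eef_rot: [-3.138, 0.004, 2.669]
contact_force: [2.6, -7.8, 2.1]
finger_gap: 0.228
```

Request:
{"name": "drive_tool", "arguments": {"commands": [0.0155, 0.027, 0, 0, 0, -0.061, -1, 0.0335, 0.053, 0, 0, 0, -0.1225, -1, 0.054, 0.077, 0, 0, 0, -0.184, -1, 0.0765, 0.0985, 0, 0, 0, -0.245, -1, 0.1015, 0.118, 0, 0, 0, -0.306, -1, 0.1275, 0.135, 0, 0, 0, -0.367, -1, 0.1555, 0.1495, 0, 0, 0, -0.4285, -1, 0.1845, 0.1615, 0, 0, 0, -0.49, -1]}}

```text
time_s: 7.2
ee_pos: [0.6078, 0.0535, 0.1094]
eef_rot: [-3.138, 0.005, 1.897]
contact_force: [0.9, -7.0, 3.0]
finger_gap: 0.226
```

```bash
python3 - <<'E'
from h import *
s=snap('wrist','w2'); st=robot.read_state(); print(st['ee_pos'],st['eef_rot'],st['contact_force'])
E
```

```text
[0.60844209 0.05374441 0.10937103] [-3.13886866  0.00510539  1.89176365] [ 3.11964762 -5.44423219  2.27216628]
```

View pics/w2.png

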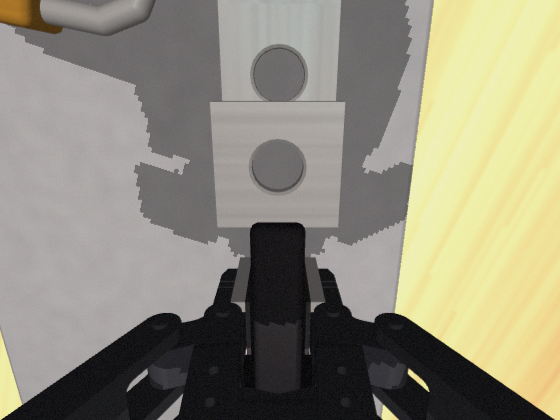

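The lever tongue now points at the hasp, with its hole at (277,166) and the hasp hole at (279,73). I'll compute the lateral and longitudinal offsets.

```bash
cat > holes.py <<'E'
from h import *
import sys
def holes(f,seeds,zs,r=34):
    s=dict(np.load(f'pics/{f}.npz')); g=cv2.cvtColor(s['pixels'],cv2.COLOR_BGR2GRAY); out=[]
    for (u,v),z in zip(seeds,zs):
        c=cv2.HoughCircles(cv2.GaussianBlur(g[v-r-8:v+r+9,u-r-8:u+r+9],(3,3),0),cv2.HOUGH_GRADIENT_ALT,1.5,50,param1=80,param2=.7,minRadius=8,maxRadius=r)
        if c is None: print('none',u,v); continue
        c=c[0,0]; uu,vv=c[0]+u-r-8,c[1]+v-r-8; print('circle',uu,vv,c[2]); out.append(plane(s,uu,vv,z))
    return s,out
E
python3 - <<'E'
from holes import *
s,(H,K)=holes('w2',[(277,166),(279,73)],[.131,.121])
d=(K-H)[:2]; print(H,K,np.linalg.norm(d),'dir-90',np.arctan2(d[1],d[0])-np.pi/2)
# box right cover edge & rail edges direction; plate edges at z .121
for a,b,z in(((219,30),(222,98),.121),((341,30),(337,98),.121),((432,20),(397,320),.09),((211,105),(217,225),.131),((344,105),(338,225),.131)):
    A,B=plane(s,*a,z),plane(s,*b,z); e=(A-B)[:2]; print(a,A[:2].round(4),np.arctan2(e[1],e[0])-np.pi/2)
# predicted H
for P in((.629,-.008),(.6299,-.0068)):
    e=H[:2]-P; print('lever',np.linalg.norm(e),np.arctan2(e[1],e[0])-np.pi/2)
E
```

```text
circle 277.0 166.0 26.78619
circle 280.5 73.0 28.17223
[0.5901847  0.10618599 0.131     ] [0.58154877 0.13537448 0.121     ] 0.03043923590104989 dir-90 0.287661314105895
(219, 30) [0.5578 0.1415] 0.3224315640638489
(341, 30) [0.5963 0.1545] 0.31839549339072026
(432, 20) [0.6333 0.1752] 0.3352240070257204
(211, 105) [0.5632 0.1185] 0.3183674289284675
(344, 105) [0.6044 0.1325] 0.3341894494319395
lever 0.12060293757809808 0.32767623129182244
lever 0.11976284782920824 0.33801623343537246
```

Request:
{"name": "drive_tool", "arguments": {"commands": [0.003, 0.001, 0, 0, 0, -0.005, -1, 0.003, 0.001, 0, 0, 0, -0.005, -1, 0.003, 0.001, 0, 0, 0, -0.005, 0, 0.003, 0.001, 0, 0, 0, -0.005, 1, 0.003, 0.001, 0, 0, 0, -0.005, 1, 0.003, 0.001, 0.2, 0, 0, -0.005, 1, 0.003, 0.001, 0.45, 0, 0, -0.005, 1, 0.003, 0.001, 0.7, 0, 0, -0.005, 1]}}

```text
time_s: 8.25
ee_pos: [0.6088, 0.0541, 0.2508]
eef_rot: [-3.139, 0.005, 1.884]
contact_force: [0.9, -0.4, 0.7]
finger_gap: 1.001
```

```bash
python3 - <<'E'
from h import *
s=snap('wrist','w3'); st=robot.read_state(); print(st['ee_pos'],st['eef_rot'],st['finger_gap'])
E
```

```text
[0.60969457 0.05413522 0.25811606] [3.1362071  0.00678408 1.88409675] 0.9987438682452369
```

View pics/w3.png

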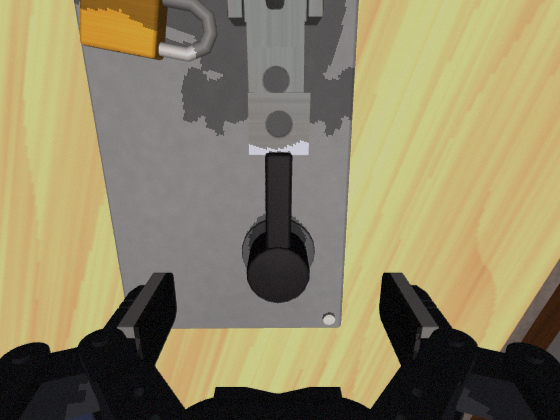

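The lever has been released. The lever hole is at (279,124) and the hasp hole at (276,79). I'll check the alignment again.

```bash
python3 - <<'E'
from holes import *
s=dict(np.load('pics/w3.npz')); g=cv2.cvtColor(s['pixels'],cv2.COLOR_BGR2GRAY)
Z=[]
for u,v,z,t in((279,124,.131,0),(276,79,.121,0)):
    w=g[v-17:v+18,u-17:u+18]; t=(float(g[v,u])+np.median(w))/2; n,l,st,c=cv2.connectedComponentsWithStats((w<t).astype(np.uint8)); i=l[17,17]; q=c[i]+[u-17,v-17]; print(q,st[i],t); Z.append(plane(s,*q,z))
H,K=Z; d=(K-H)[:2]; print(H,K,np.linalg.norm(d))
P=plane(s,278,275,.138); print('P',P,np.linalg.norm((H-P)[:2]))
for yaw in(.318,.325):
    c,si=np.cos(yaw),np.sin(yaw); print(yaw,'K-H in box',d@[c,si],d@[-si,c],'H-P x',(H-P)[:2]@[c,si])
for v in(40,85,110,135): print(v,g[v,235:320:3])
E
```

```text
[278.6299639  123.62274368] [  4   4  27  27 554] 100.5
[275.64653641  79.20426288] [  4   4  26  27 563] 99.0
[0.59249856 0.10675485 0.131     ] [0.58106838 0.13494101 0.121     ] 0.03041559979665525
P [ 0.62899103 -0.00701606  0.138     ] 0.11948020905968514
0.318 K-H in box -0.0020442049092313434 0.030346827466464586 H-P x 0.0009096303363827617
0.325 K-H in box -0.0018317287689730408 0.030360393289732123 H-P x 0.001745938445238451
40 [ 83  86  86  86 135 139 135 135 134 138 137 131 133 136 135 136 131 129
 134 133 133 133 140 109  86  86  84  86  83]
85 [ 81  86  85  86  85 135 137 129 139 133  82  85  88  84  85  84  90  86
 131 135 132 136 134  86  86  85  86  86  87]
110 [ 84  85  85  83  86 129 129 130 131 131 130 131 131 128 113 117 128 131
 131 132 133 134 132 130 133  83  85  85  85]
135 [135 138 136 134 134 129 128 131 129 131 131 130 108  80  84  82  73 108
 130 130 129 131 132 131 129 137 134 135 140]
```

Request:
{"name": "drive_tool", "arguments": {"commands": [-0.06, 0.18, 0, 0, 0, 0, 1, -0.13, 0.38, 0, 0, 0, 0.004, 1, -0.2, 0.58, 0, 0, 0, 0.004, 1, -0.25, 0.7275, 0, 0, 0, 0.004, 1, -0.25, 0.7275, -0.1, 0, 0, 0.004, 1, -0.25, 0.7275, -0.3, 0, 0, 0.004, 1, -0.25, 0.7275, -0.45, 0, 0, 0.004, 1, -0.25, 0.7275, -0.45, 0, 0, 0.004, 1]}}

```text
time_s: 9.3
ee_pos: [0.5585, 0.1994, 0.1658]
eef_rot: [3.14, 0.007, 1.891]
contact_force: [0.5, -0.2, 0.5]
finger_gap: 0.999
```

```bash
python3 - <<'E'
from h import *
s=snap('side','s4'); a=s['pixels'][60:240,200:400]; cv2.imwrite('pics/s4c.png',cv2.resize(np.array(a),None,fx=3,fy=3,interpolation=cv2.INTER_CUBIC))
st=robot.read_state(); print(st['ee_pos'],st['eef_rot'],st['contact_force'])
E
```

```text
[0.5592588  0.19957197 0.16788579] [3.13758109 0.00667999 1.89050112] [ 0.79111891 -0.38268483  1.24493377]
```

View pics/s4c.png

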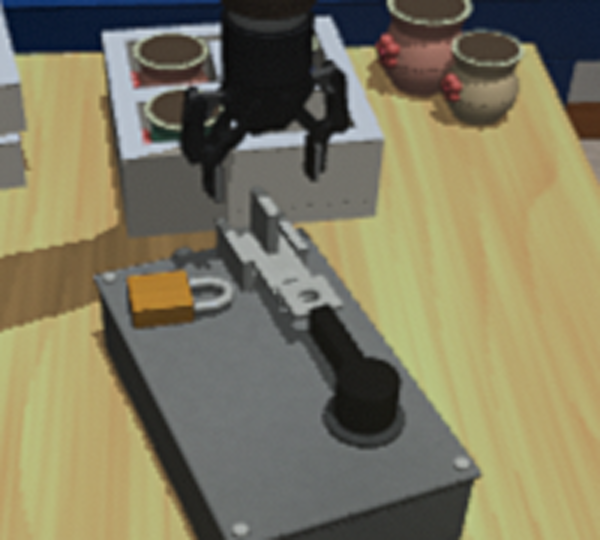

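The fingers straddle the fin and are clear of everything else. I'll lower and grip.

Request:
{"name": "drive_tool", "arguments": {"commands": [0, 0, -0.08, 0, 0, 0, 1, 0, 0, -0.155, 0, 0, 0, 1, 0, 0, -0.155, 0, 0, 0, 0, 0, 0, -0.155, 0, 0, 0, -1, 0, 0, -0.155, 0, 0, 0, -1, 0, 0, -0.155, 0, 0, 0, -1, 0, 0, -0.155, 0, 0, 0, -1, 0, 0, -0.155, 0, 0, 0, -1], "force": 40}}

```text
time_s: 10.35
ee_pos: [0.5592, 0.1996, 0.1374]
eef_rot: [3.137, 0.007, 1.891]
contact_force: [-2.7, -0.9, 5.2]
finger_gap: 0.131
```

Request:
{"name": "drive_tool", "arguments": {"commands": [0.008, -0.024, 0, 0, 0, 0, -1, 0.016, -0.048, 0, 0, 0, 0, -1, 0.024, -0.072, 0, 0, 0, 0, -1, 0.032, -0.096, 0, 0, 0, 0, -1, 0.04, -0.12, 0, 0, 0, 0, -1, 0.0475, -0.1425, 0, 0, 0, 0, -1, 0.0475, -0.1425, 0, 0, 0, 0, -1, 0.0475, -0.1425, 0, 0, 0, 0, -1]}}

```text
time_s: 11.35
ee_pos: [0.569, 0.1703, 0.1374]
eef_rot: [3.137, 0.008, 1.89]
contact_force: [1.3, -3.8, 3.3]
finger_gap: 0.132
```

Request:
{"name": "drive_tool", "arguments": {"commands": [0, 0, 0, 0, 0, 0, 0, 0, 0, 0, 0, 0, 0, 1, 0, 0, 0, 0, 0, 0, 1, 0, 0, 0.15, 0, 0, 0, 1, 0, 0, 0.4, 0, 0, 0, 1, 0, -0.2, 0.6, 0, 0, 0, 1, 0.1, -0.4, 0.6, 0, 0, 0, 1, 0.15, -0.5, 0.6, 0, 0, 0, 1]}}

```text
time_s: 12.35
ee_pos: [0.5998, 0.0687, 0.2577]
eef_rot: [3.136, 0.009, 1.889]
contact_force: [0.1, 0.9, 0.1]
finger_gap: 0.997
```

Request:
{"name": "drive_tool", "arguments": {"commands": [0, -0.1, 0, 0, 0, 0, 1, 0, -0.15, 0, 0, 0, 0, 1, 0, -0.15, 0, 0, 0, 0, 1, 0, -0.15, 0, 0, 0, 0, 1, 0, -0.15, 0, 0, 0, 0, 1, 0, -0.15, 0, 0, 0, 0, 1, 0, -0.15, 0, 0, 0, 0, 1, 0, -0.15, 0, 0, 0, 0, 1]}}

```text
time_s: 13.35
ee_pos: [0.5998, 0.0388, 0.2577]
eef_rot: [3.136, 0.009, 1.889]
contact_force: [0.5, -1.0, 0.4]
finger_gap: 1.005
```

```bash
python3 - <<'E'
from h import *
s=snap('wrist','w5'); st=robot.read_state(); print(st['ee_pos'],st['eef_rot'],st['finger_gap'])
u,v=map(int,proj(s,(.592,.1067,.131))); print(u,v)
a=np.array(s['pixels']); c=a[max(v-70,0):v+80,max(u-80,0):u+80]; print('crop origin',max(u-80,0),max(v-70,0))
c=cv2.resize(c,None,fx=2.5,fy=2.5,interpolation=cv2.INTER_CUBIC)[:420]; c=cv2.copyMakeBorder(c,0,420-c.shape[0],0,0,cv2.BORDER_CONSTANT)
b=cv2.resize(a,(400,300)); b=cv2.copyMakeBorder(b,0,120,0,0,cv2.BORDER_CONSTANT)
cv2.imwrite('pics/w5c.png',np.hstack([c,b]))
E
```

```text
[0.59981324 0.03879352 0.25767535] [3.13631846 0.00851806 1.88877815] 1.000205402494892
295 105
crop origin 215 35
```

View pics/w5c.png

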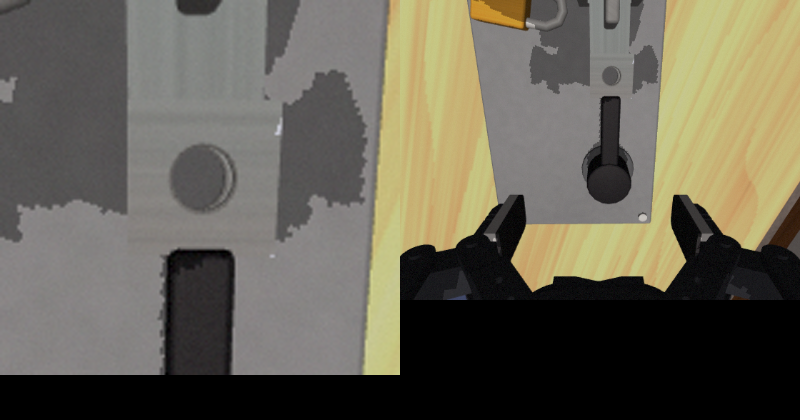

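The holes overlap. Along the slide the arm moved 30.9 mm against 30.4 mm needed. Sideways the tongue and plate edges are about 2 mm apart, well inside the 8 mm clearance. The padlock hasn't moved and the gripper is clear, so I'm handing in.

```bash
python3 -c "
from h import *
print(robot.read_state()['contact_force']); print(robot.finish_job())"
```

```text
[ 0.24026413  0.20617644 -0.57513685]
the job is handed in; nothing more can be done
None
```

I swung the lever from on to off, a quarter turn clockwise, and released it. I then gripped the hasp fin, slid it 30.9 mm towards the lever (it started about 20 mm forward of fully drawn back), let go and backed off. The job was handed in at about 13.5 s.

- **Alignment along the slide:** the arm moved the hasp within about 0.5 mm of the measured gap (30.9 mm against 30.4 mm).
- **Alignment sideways:** the lever hole sits about 2 mm to one side, because the lever is turned roughly 1° past off. The view taken before I released the lever put it about 1 mm to the other side, so the two checks disagree by about 3 mm. I left it because a 10 mm shackle in 18 mm holes allows 8 mm of offset.
- **Everything else:** the gripper ended open, clear and with no contact force. The last wrist picture shows the padlock where it was. I didn't photograph the vases again, but the arm never went near them.

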